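# Unstack drill-press parts into their shaped trays

## Robot

A 6-joint arm with a two-finger parallel gripper is mounted at the origin on the work surface. World frame = base frame: x ahead of the robot, y to its left, z up, the work surface at z = 0. Lengths are in mm, angles in rad, forces in N, time in s.
With the tool pointing down it reaches from about 400 to 925 mm from the base axis. Payload 12.5 kg.
Tool frame: the origin (TCP) lies midway between the tips of the shut fingers; the grasp point (between the pads) lies 19 mm behind it; z points along the fingers, y is the line along which they close (so a half turn about z gives the same grasp; the last joint's range is limited). The gripper opens to 95 mm and grips with 3 to 60 N. Pads are 20 mm wide; open, the fingers measure 119 mm over their backs; the gripper's body (75 mm by 180 mm) begins 59 mm behind the grasp point.
Start: joints at [1.042, 0.491, 1.559, -0, 1.092, -0.106], TCP at [256.433, 569.99, 214.661] pointing down, gripper open.
Joint ranges: [-3.1, 3.1], [-0.84, 2.19], [0.05, 2.79], [-1.13, 4.28], [0.06, 2.93], [-2.69, 2.69]. Speed limits (rad/s): [2.22, 2.22, 2.79, 3.14, 3.14, 3.14].

## Interface

Orientations are given as [roll, pitch, yaw] about the fixed x, y, z axes, in that order (R = Rz(yaw) Ry(pitch) Rx(roll)).
In Python, from cell import * gives the robot as it stands. The module is installed in compiled form; this text tells all that it offers.
- The arm moves only by the tool arm_command, never from a script. Its arguments are lists of equal length, an entry for each row: "delta_pos": the shift along the world's x, y, z in units of 250 mm (1.0 is 250 mm), a list of three; "delta_rot": the turn, a rotation vector about the world's x, y, z in units of 90 degrees (1.0 is 90 degrees), a list of three; "claw": the closure, from 0 (fully open) to 1 (shut). In form: {"delta_pos": [[tx, ty, tz], ...], "delta_rot": [[wx, wy, wz], ...], "claw": [claw, ...]}. A call has exactly 5 rows; each row is the pose to reach, as a shift and turn from the pose commanded when the call began; what a row does not reach only later rows make up. A row lasts 1/12 s, in which the tool goes at most 41.7 mm and 7.16 degrees, less where a joint would pass 70% of its speed; a pose out of reach is approached as far as the arm can. A call with a number of a shift or a turn outside -1 to 1 is refused whole. A call with a gripper value outside its range is refused whole. The fingers move at their own pace and stop on an object; the grip force is fixed at half the most. Time passes only in rows, so rows that repeat a pose let the fingers close, or fill a call up. It gives the time, the measured TCP pose, the force, the opening and the grip force at its end, in the units of the state.
- state(): the state, without advancing time (a new reading comes with each control period).
- read_camera(name): name is "scene" or "top" or "wrist"; returns the picture (400x640x3 uint8, red, green, blue); there is no depth.
- calibration(name): a dict with "camera_matrix" (3x3 intrinsics, pixels), "k1" (the pictures are not rectified: a ray, as slopes to the right and down, at radius r is drawn at 1 + k1 r^2 times it, then the intrinsics apply), "T" (4x4, takes a point from camera to world coordinates). Camera axes: x right, y down, z forward; pixel columns grow to the right and rows downward; lengths in mm; the calibration is good to about 2 mm. A picture is of the moment at which its call begins: read the wrist's pose just before it. calibration takes no time and is no camera call; for the wrist camera it gives the pose at the moment of the call.
- job_done(): hands the job in; it is judged then, once.
The state is a dict: "t": time; "joints": joint angles; "qvel": joint speeds; "tau": joint torques, N m; "eef_pos": TCP position; "tcp_rot": TCP orientation; "ft_force": force on the tool from outside, world axes, zero at the start; "moment": the same for the moment, N m; "opening": opening from 0.0 (shut) to 1.0 (fully open); "grip_force": force on a finger pad.
Only numpy, scipy, OpenCV 4.12 (cv2) and the standard library are available. Lean on these libraries where they do the work, as an engineer would, in place of code of your own. Each camera call takes 0.05 s, during which the arm holds its last target. There are 200 camera calls.

## Task

The drill-press parts were left piled in one stack on the bench. Working down from the top, put each part straight into the plywood tray whose recess has its own outline (small oblong, hexagon, round, large oblong), finishing each before you take the next; set it down flat on the tray's floor, the same way up, and never drop it. Leave the glass jar and the roll of tape standing where they are.

Things in the scene. Friction and masses are not known exactly. Their poses are not given: they have to be found in the camera images.
- tnut: Steel T-slot nut, the topmost part of the stack: foot 36 x 26 x 10 mm, on it a stem 36 x 16 x 16 mm, 26 mm high in all, about 0.14 kg. Its two flat ends (36 mm apart along x) run the full height and are the place to grip. Origin: centre of the underside; x along the 36 mm length, z up.
- nut: Large dark steel hexagon nut, second from the top, under the T-slot nut and on the pulley: 46 mm across flats, 51 mm across corners, 26 mm high, about 0.25 kg, a black bore showing on top. Origin: centre of the underside; x points square to one of the flats (the others every 60 degrees), z up.
- pulley: Round aluminium V-belt pulley, third from the top, under the nut and on the block: 60 mm diameter, 28 mm high, about 0.20 kg, grip across its diameter. Origin: centre of the underside, z the axis, up.
- block: Rectangular aluminium block, bottom of the stack, lying on the bench: 80 (x) x 64 (y) x 30 mm high, about 0.41 kg, four black holes near its corners; grip across the 64 mm. Origin: centre of the underside, z up.
- tray_tnut: Small oblong tray, for the T-slot nut: recess 54 (x) x 44 (y) mm, 70 x 60 mm outside. Fixed on the bench, and empty at the start. Plywood rim 8 mm wide whose top is 7 mm above the bench, around a black rubber floor 3 mm above the bench (so the recess is 4 mm deep). Origin: centre of the tray, at bench level; z up. 
- tray_nut: Hexagonal tray, for the hexagon nut: recess 64 mm across flats, 80 mm outside across flats; x points square to one side. Fixed on the bench, and empty at the start. Plywood rim 8 mm wide whose top is 7 mm above the bench, around a black rubber floor 3 mm above the bench (so the recess is 4 mm deep). Origin: centre of the tray, at bench level; z up. 
- tray_pulley: Round tray, for the pulley: recess 78 mm diameter, 94 mm outside. Fixed on the bench, and empty at the start. Plywood rim 8 mm wide whose top is 7 mm above the bench, around a black rubber floor 3 mm above the bench (so the recess is 4 mm deep). Origin: centre of the tray, at bench level; z up. 
- tray_block: Large oblong tray, for the block: recess 98 (x) x 82 (y) mm, 114 x 98 mm outside. Fixed on the bench, and empty at the start. Plywood rim 8 mm wide whose top is 7 mm above the bench, around a black rubber floor 3 mm above the bench (so the recess is 4 mm deep). Origin: centre of the tray, at bench level; z up. 
- jar: Bystander, loose: small glass jar with grey cap standing among the trays, 46 mm diameter, 70 mm high. Origin: centre of its underside. To be left where it is.
- tape: Bystander, loose: roll of brown tape lying flat among the trays, 72 mm outside diameter, 25 mm high. Origin: centre of its underside. To be left where it is. (Three flat washers, 3 mm high, lie fixed among the trays; all other bench equipment is fixed and stands clear of the trays, beyond x = 0.77 m or more than 0.44 m to either side.)
Mind the look-alikes: they are no part of the job. Leave any blue or purple look-alike of the tray_tnut alone.

How it is judged:
By the outcome, as a careful person would: the job done as asked, in the order asked, and still so for the second after the job is handed in, with the robot touching nothing.
It also fails if it takes over 120 s, if anything falls off the work surface, if the arm or the gripper's body presses on something with over 40 N, if the wrist force passes 120 N, or if a joint passes its speed limit or range.

## Working session

There is one attempt and no reset: what is moved stays moved. The work goes in short steps, Python scripts to look and compute and a tool call to move; the robot and the scene stay as the last step left them, time stands still between calls to the robot, and variables do not carry over. Pictures are saved under pics/ and viewed, at most 14 in all, crops included, and the job is handed in when it is done.

Besides the shell and the picture viewer there is one more tool, called after "Call:" as name(argument=value, ...) on one line, values as JSON. arm_command: Moves the arm, as the interface text tells. Shifts and turns lie within -1 to 1; 1 stands for 250 mm of shift or 90 degrees of turn. Its arguments: {"type":"object","properties":{"delta_pos":{"type":"array"},"delta_rot":{"type":"array"},"claw":{"type":"array"}},"required":["delta_pos","delta_rot","claw"]}

```bash
mkdir -p pics; cat > h.py <<'E'
import numpy as np, cv2
from cell import *
def pix2w(cal,uv,z):
    K=np.array(cal["camera_matrix"],float);k=float(cal["k1"]);T=np.array(cal["T"])
    uv=np.atleast_2d(np.array(uv,float)); out=[]
    q=cv2.undistortPoints(uv[:,None],K,np.array([k,0,0,0,0.]))[:,0]
    for a,b in q:
        d=T[:3,:3]@[a,b,1]; o=T[:3,3]; s=(z-o[2])/d[2]; out.append((o+s*d)[:2])
    return np.array(out)
def w2pix(cal,P):
    T=np.linalg.inv(np.array(cal["T"])); 
    r,_=cv2.Rodrigues(T[:3,:3])
    return cv2.projectPoints(np.atleast_2d(np.array(P,float)),r,T[:3,3],np.array(cal["camera_matrix"],float),np.array([float(cal["k1"]),0,0,0,0]))[0][:,0]
def snap(n,f):
    im=read_camera(n); cv2.imwrite(f"pics/{f}_raw.png",im[:,:,::-1]); return im
E
python3 - <<'E'
from h import *
for n in("top","scene"):
    im=snap(n,n+"0"); cv2.imwrite(f"pics/{n}0.png",cv2.resize(im[:,:,::-1],(800,500),interpolation=cv2.INTER_CUBIC)); c=calibration(n); print(n,np.round(c["T"],3),c["camera_matrix"],c["k1"])
print(state())
E
```

```text
top [[ 1.100000e-02 -9.860000e-01  1.690000e-01  2.882120e+02]
 [-1.000000e+00 -1.500000e-02 -2.400000e-02  9.220700e+01]
 [ 2.700000e-02 -1.690000e-01 -9.850000e-01  1.134894e+03]
 [ 0.000000e+00  0.000000e+00  0.000000e+00  1.000000e+00]] [[387.464179     0.         320.82746793]
 [  0.         387.464179   197.97433885]
 [  0.           0.           1.        ]] -0.09275189479531849
scene [[ 8.31000e-01  3.21000e-01 -4.55000e-01  1.07639e+03]
 [ 5.57000e-01 -4.87000e-01  6.73000e-01 -8.03233e+02]
 [-6.00000e-03 -8.12000e-01 -5.83000e-01  8.25977e+02]
 [ 0.00000e+00  0.00000e+00  0.00000e+00  1.00000e+00]] [[496.20302028   0.         320.74408012]
 [  0.         496.20302028 202.23194677]
 [  0.           0.           1.        ]] -0.10166557618371648
{'t': 0.1, 'joints': array([ 1.04240810e+00,  4.91476178e-01,  1.55938841e+00, -1.68327120e-05,
        1.09170920e+00, -1.05624232e-01]), 'qvel': array([-0.00070355, -0.00170193, -0.00107975,  0.00046249,  0.00168803,
        0.00073573]), 'tau': array([ 2.28718629e-03, -6.13627768e+01, -2.58609992e+01,  6.93253311e-02,
        4.71236359e-02, -7.69395479e-05]), 'eef_pos': array([256.31293405, 569.78606291, 214.13457394]), 'tcp_rot': array([-3.14061541e+00, -8.85920871e-05,  2.71883638e+00]), 'ft_force': array([ 0.02735769, -0.45815954,  0.19411602]), 'moment': array([ 0.04362651,  0.03824947, -0.03174352]), 'grip_force': 0.0, 'opening': 0.995977087205278}
```

View pics/top0.png

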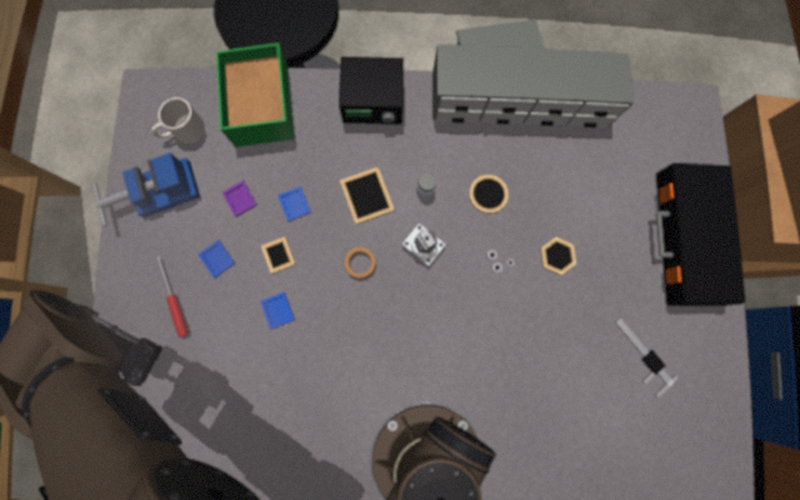

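View pics/scene0.png

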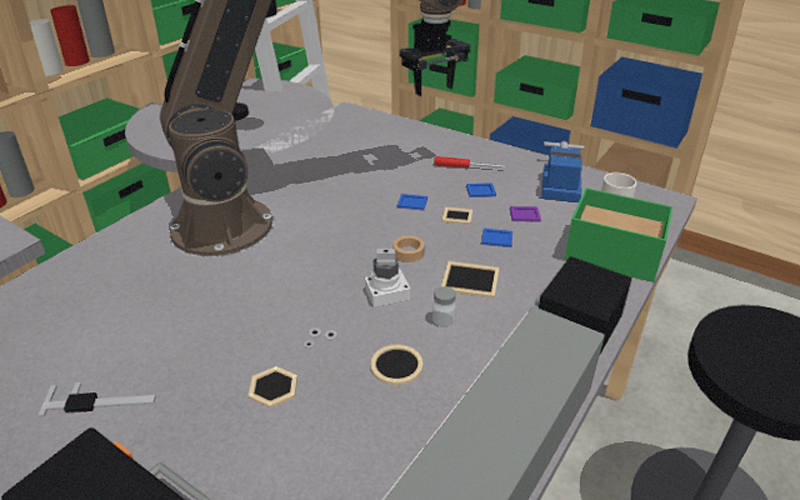

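The top view shows the stack at (424,243) and the jar at (427,185), with the tape at (360,263). The trays are the large oblong (367,194), round (489,193), hexagon (559,255) and plywood small oblong (278,254). There are four small-tray look-alikes: blue at (294,204), (216,259) and (278,310), and purple at (239,198). Only (278,254) has the plywood rim and black floor. I'll confirm it in an enlarged crop.

```bash
python3 - <<'E'
from h import *
im=cv2.imread("pics/top0_raw.png")
# crops raw px (x0,y0), 50x50 -> 8x... each tile 266x300 
def crop(im,x,y,w,h,s): return cv2.resize(im[y:y+h,x:x+w],None,fx=s,fy=s,interpolation=cv2.INTER_CUBIC)
A=[crop(im,x,y,44,50,6) for x,y in((200,179),(272,131),(318,170),(369,130),(425,180))]
sc=cv2.imread("pics/scene0_raw.png")
A.append(crop(sc,288,195,44,50,6))
cv2.imwrite("pics/m1.png",np.vstack([np.hstack(A[:3]),np.hstack(A[3:])]))
E
```

```text
(no output)
```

View pics/m1.png

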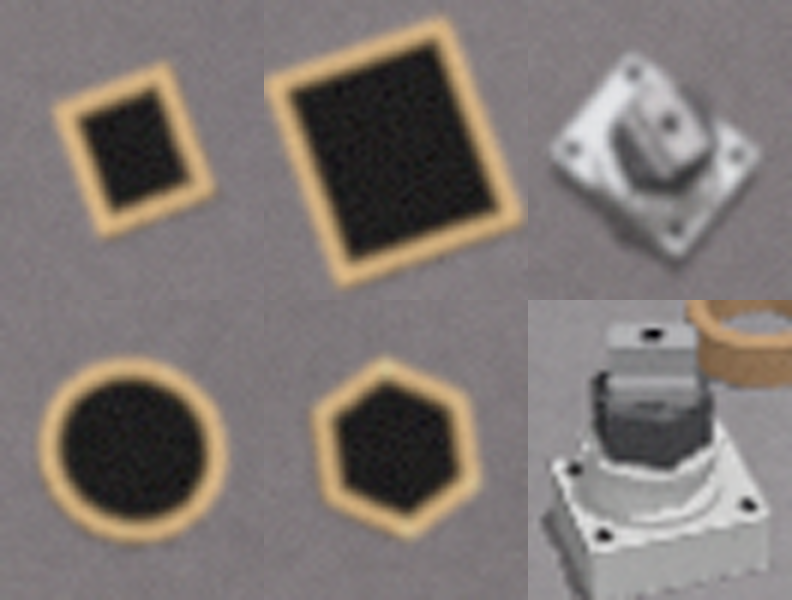

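```bash
python3 - <<'E'
from h import *
im=cv2.imread("pics/top0_raw.png"); c=calibration("top")
S=8
for n,(x,y,w,h) in dict(tnut=(200,179,44,50),block=(265,125,57,60),pulley=(369,132,44,44),nut=(425,183,44,46)).items():
    g=cv2.resize(im[y:y+h,x:x+w],None,fx=S,fy=S,interpolation=cv2.INTER_CUBIC)
    b,gg,r=[g[:,:,i].astype(float) for i in range(3)]
    # rim: warm colour (r-b large); fill
    m=((r-b)>45).astype(np.uint8)
    cs,_=cv2.findContours(m,cv2.RETR_EXTERNAL,cv2.CHAIN_APPROX_NONE); k=max(cs,key=cv2.contourArea)[:,0].astype(float)
    P=pix2w(c,(k+.5)/S-.5+[x,y],5.5)
    hull=cv2.convexHull(P.astype(np.float32))
    (cx,cy),sz,a=cv2.minAreaRect(hull); M=cv2.moments(hull)
    cm=(M['m10']/M['m00'],M['m01']/M['m00'])
    ap=cv2.approxPolyDP(hull,8,True)[:,0]
    print(n,np.round(cm,1),"rect",np.round([cx,cy,*sz,a],1)); print(np.round(ap,0).tolist())
t=lambda L:(np.array(L,float)-[528,0]+.5)/6-.5+[318,170]
B=pix2w(c,t([(552,150),(632,52),(760,155),(678,265)]),30); print("block",B.round(1).tolist(),B.mean(0).round(1))
for i in range(4):
    d=B[(i+1)%4]-B[i]; print(np.linalg.norm(d).round(1),np.degrees(np.arctan2(d[1],d[0])).round(1))
N=pix2w(c,t([(632,98),(660,82),(712,148),(688,170)]),110); print("tnut",N.round(1).tolist(),N.mean(0).round(1))
for i in range(4):
    d=N[(i+1)%4]-N[i]; print(np.linalg.norm(d).round(1),np.degrees(np.arctan2(d[1],d[0])).round(1))
for nm,p,z in(("jar",(427,180),70),("tape",(360,259),25),("washers",(500,260),3)): print(nm,pix2w(c,[(p[0]*.8,p[1]*.8)],z).round(0))
w=calibration("wrist");s=state();print(np.round(w["T"],3),s["eef_pos"],np.degrees(s["tcp_rot"]),w["camera_matrix"][0])
E
```

```text
tnut [461.  355.9] rect [461.  355.9  73.   62.3  23.3]
[[504.0, 343.0], [482.0, 396.0], [418.0, 369.0], [440.0, 316.0]]
block [610.1 149.3] rect [610.2 149.3 117.1 100.6  21.3]
[[679.0, 125.0], [644.0, 215.0], [540.0, 173.0], [576.0, 84.0]]
pulley [ 619.7 -147.1] rect [ 619.7 -147.1   96.8   95.9    2.9]
[[668.0, -154.0], [661.0, -123.0], [627.0, -100.0], [595.0, -105.0], [572.0, -138.0], [578.0, -172.0], [613.0, -195.0], [646.0, -188.0]]
nut [ 469. -314.] rect [ 469.1 -314.1   90.6   82.9    6.2]
[[514.0, -308.0], [485.0, -272.0], [448.0, -275.0], [424.0, -319.0], [448.0, -354.0], [497.0, -349.0]]
block [[487.9, 62.8], [537.0, 24.3], [487.0, -38.1], [432.7, 1.7]] [486.2  12.7]
62.4 -38.1
79.9 -128.7
67.3 143.8
82.3 47.9
tnut [[497.8, 29.1], [505.3, 16.5], [475.5, -7.0], [465.3, 3.8]] [486.   10.6]
14.7 -59.0
38.0 -141.8
14.9 133.3
41.2 37.9
jar [[629.   8.]]
tape [[450. 159.]]
washers [[ 456. -172.]]
[[ 4.11000e-01  8.83000e-01  2.27000e-01  1.91235e+02]
 [ 9.12000e-01 -3.97000e-01 -1.03000e-01  5.98817e+02]
 [-0.00000e+00  2.50000e-01 -9.68000e-01  3.85036e+02]
 [ 0.00000e+00  0.00000e+00  0.00000e+00  1.00000e+00]] [256.31293405 569.78606291 214.13457394] [-1.79944008e+02 -5.07595269e-03  1.55777850e+02] [358.57319748   0.         323.70581057]
```

The crop confirms it: the tray at (278,254) has a plywood rim and black floor, unlike the blue and purple ones. I'll move above the stack and look with the wrist camera.

Call:
arm_command(delta_pos=[[0.06,-0.148,0],[0.12,-0.296,0],[0.18,-0.444,0],[0.24,-0.592,0],[0.3,-0.74,0]], delta_rot=[[0,0,-0.02],[0,0,-0.04],[0,0,-0.06],[0,0,-0.08],[0,0,-0.1]], claw=[0,0,0,0,0])

```text
t: 0.52
eef_pos: [331.5, 383.2, 214.4]
tcp_rot: [-3.141, -0.0, 2.561]
ft_force: [0.5, 0.2, -0.3]
opening: 1.002
grip_force: 0.0
```

Call:
arm_command(delta_pos=[[0.06,-0.148,0],[0.12,-0.296,0],[0.18,-0.444,0],[0.24,-0.592,0],[0.3,-0.74,0]], delta_rot=[[0,0,-0.02],[0,0,-0.04],[0,0,-0.06],[0,0,-0.08],[0,0,-0.1]], claw=[0,0,0,0,0])

```text
t: 0.93
eef_pos: [406.6, 198.1, 214.7]
tcp_rot: [3.142, -0.0, 2.403]
ft_force: [0.6, 0.4, -0.8]
opening: 1.002
grip_force: 0.0
```

Call:
arm_command(delta_pos=[[0.06,-0.148,0],[0.12,-0.296,0],[0.18,-0.444,0],[0.24,-0.592,0],[0.3,-0.74,0]], delta_rot=[[0,0,-0.02],[0,0,-0.04],[0,0,-0.06],[0,0,-0.08],[0,0,-0.1]], claw=[0,0,0,0,0])

```text
t: 1.35
eef_pos: [481.7, 13.0, 214.6]
tcp_rot: [3.142, -0.0, 2.246]
ft_force: [0.3, 0.6, -0.9]
opening: 0.998
grip_force: 0.0
```

Call:
arm_command(delta_pos=[[0,0,0],[0,0,0],[0,0,0],[0,0,0],[0,0,0]], delta_rot=[[0,0,0],[0,0,0],[0,0,0],[0,0,0],[0,0,0]], claw=[0,0,0,0,0])

```text
t: 1.77
eef_pos: [481.0, 16.1, 214.7]
tcp_rot: [3.142, -0.0, 2.25]
ft_force: [-0.3, 0.4, 0.5]
opening: 0.999
grip_force: 0.0
```

```bash
cat >> h.py <<'E'
def wrist(tag,crop=None,s=None):
    st=state(); c=calibration("wrist"); im=snap("wrist",tag)
    x,y,w,h=crop or (0,0,640,400); s=s or min(800/w,600/h)
    cv2.imwrite(f"pics/{tag}.png",cv2.resize(im[y:y+h,x:x+w,::-1],None,fx=s,fy=s,interpolation=cv2.INTER_CUBIC))
    np.savez(f"pics/{tag}.npz",camera_matrix=c["camera_matrix"],k1=c["k1"],T=c["T"])
    print(np.round(st["eef_pos"],1),np.degrees(st["tcp_rot"]).round(1),"t",st["t"],"op",round(st["opening"],3),"F",np.round(st["ft_force"],1))
E
python3 -c "
from h import *
wrist('w1')
print(w2pix(calibration('wrist'),[[486,11,110]]))"
```

```text
[481.   16.1 214.7] [180.   -0.  128.9] t 1.7667 op 0.999 F [-0.3  0.4  0.5]
[[325.48717942 207.15148541]]
```

View pics/w1.png

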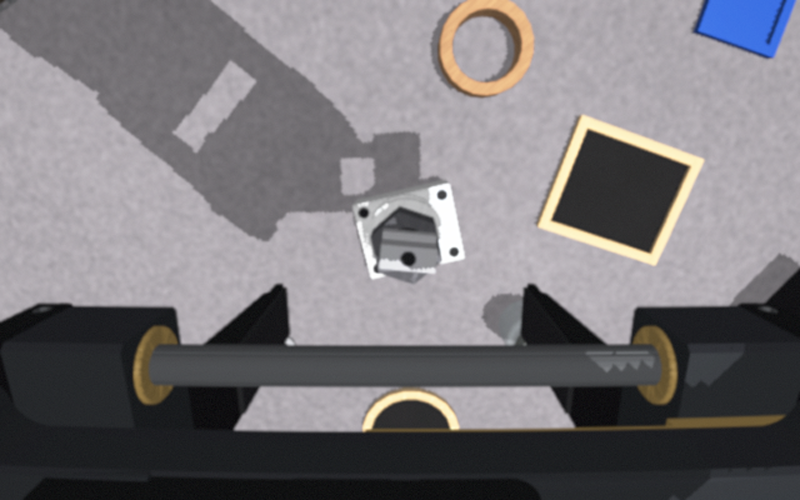

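The wrist view shows the stack at (408,230), with the T-nut stem on top at (408,255). The block tray is at (620,190) and the tape at (487,45). I'll enlarge the stack.

```bash
python3 -c "
import cv2
im=cv2.imread('pics/w1_raw.png')
cv2.imwrite('pics/w1c.png',cv2.resize(im[140:230,275:385],None,fx=7,fy=6.5,interpolation=cv2.INTER_CUBIC))"
```

```text
(no output)
```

View pics/w1c.png

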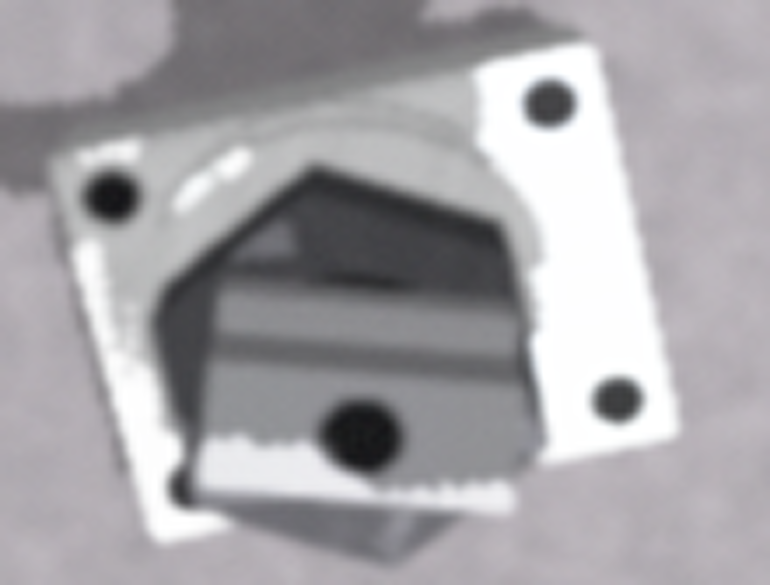

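```bash
cat >> h.py <<'E'
def meas(tag,pts,z,org,sx,sy=None):
    c=np.load(f"pics/{tag}.npz"); p=(np.array(pts,float)+.5)/[sx,sy or sx]-.5+org
    W=pix2w(c,p,z); print(W.round(1).tolist(),"mean",W.mean(0).round(1))
    for i in range(len(W)):
        d=W[(i+1)%len(W)]-W[i]; print("  len %.1f ang %.1f"%(np.linalg.norm(d),np.degrees(np.arctan2(d[1],d[0]))))
E
python3 -c "
from h import *
o=[275,140]
meas('w1',[(212,357),(535,380),(515,515),(192,500)],110,o,7,6.5)
meas('w1',[(362,437)],110,o,7,6.5)
meas('w1',[(52,160),(600,42),(680,432),(155,540)],30,o,7,6.5)
# block tray outer in full view 1.25
meas('w1',[(582,115),(703,160),(655,265),(539,227)],7,[0,0],1.25)
"
```

```text
[[466.6, 8.9], [496.9, 29.6], [506.2, 14.9], [476.1, -6.9]] mean [486.5  11.6]
  len 36.7 ang 34.4
  len 17.4 ang -57.6
  len 37.2 ang -144.1
  len 18.4 ang 120.9
[[486.2, 11.7]] mean [486.2  11.7]
  len 0.0 ang 0.0
[[438.5, 1.1], [487.8, 64.1], [536.8, 24.5], [487.6, -38.2]] mean [487.7  12.9]
  len 79.9 ang 52.0
  len 63.0 ang -38.9
  len 79.7 ang -128.1
  len 62.9 ang 141.3
[[539.3, 174.0], [645.6, 214.4], [680.9, 123.6], [575.5, 82.8]] mean [610.3 148.7]
  len 113.8 ang 20.8
  len 97.4 ang -68.7
  len 113.0 ang -158.9
  len 98.1 ang 111.7
```

Call:
arm_command(delta_pos=[[0.022,-0.018,-0.1],[0.022,-0.018,-0.24],[0.022,-0.018,-0.36],[0.022,-0.018,-0.44],[0.022,-0.018,-0.495]], delta_rot=[[0,0,-0.042],[0,0,-0.042],[0,0,-0.042],[0,0,-0.042],[0,0,-0.042]], claw=[0,0,0,0,0])

```text
t: 2.23
eef_pos: [486.0, 11.4, 89.0]
tcp_rot: [-3.14, -0.002, 2.183]
ft_force: [-0.3, -0.9, -0.2]
opening: 1.001
grip_force: 0.0
```

Call:
arm_command(delta_pos=[[0,0,0],[0,0,0],[0,0,0],[0,0,0],[0,0,0]], delta_rot=[[0,0,0],[0,0,0],[0,0,0],[0,0,0],[0,0,0]], claw=[0,0,0,0,0])

```text
t: 2.65
eef_pos: [487.3, 10.6, 91.9]
tcp_rot: [3.14, 0.001, 2.182]
ft_force: [-0.7, -0.0, -0.0]
opening: 0.999
grip_force: 0.0
```

Call:
arm_command(delta_pos=[[0,0,0],[0,0,0],[0,0,0],[0,0,0],[0,0,0]], delta_rot=[[0,0,0],[0,0,0],[0,0,0],[0,0,0],[0,0,0]], claw=[1,1,1,1,1])

```text
t: 3.07
eef_pos: [486.9, 10.5, 91.0]
tcp_rot: [3.141, 0.0, 2.182]
ft_force: [0.6, -0.9, 0.2]
opening: 0.704
grip_force: 0.0
```

Call:
arm_command(delta_pos=[[0,0,0],[0,0,0],[0,0,0],[0,0,0],[0,0,0]], delta_rot=[[0,0,0],[0,0,0],[0,0,0],[0,0,0],[0,0,0]], claw=[1,1,1,1,1])

```text
t: 3.48
eef_pos: [487.0, 10.5, 90.9]
tcp_rot: [3.141, 0.0, 2.182]
ft_force: [-0.1, 0.5, -0.7]
opening: 0.38
grip_force: 29.9
```

Call:
arm_command(delta_pos=[[0,0,0.02],[0,0,0.06],[0,0,0.12],[0,0,0.18],[0,0,0.24]], delta_rot=[[0,0,0],[0,0,0],[0,0,0],[0,0,0],[0,0,0]], claw=[1,1,1,1,1])

```text
t: 3.9
eef_pos: [486.8, 10.5, 151.8]
tcp_rot: [-3.141, -0.0, 2.182]
ft_force: [-0.3, 0.3, -0.7]
opening: 0.377
grip_force: 29.9
```

Call:
arm_command(delta_pos=[[-0.01,0.1,0],[-0.02,0.24,0],[-0.03,0.38,0],[-0.04,0.53,0],[-0.052,0.69,0]], delta_rot=[[0,0,-0.013],[0,0,-0.026],[0,0,-0.04],[0,0,-0.053],[0,0,-0.066]], claw=[1,1,1,1,1])

```text
t: 4.32
eef_pos: [473.6, 184.3, 151.3]
tcp_rot: [3.141, 0.0, 2.076]
ft_force: [1.1, -0.0, -1.2]
opening: 0.376
grip_force: 29.9
```

Call:
arm_command(delta_pos=[[-0.01,0.16,0],[-0.02,0.31,0],[-0.03,0.46,0],[-0.04,0.6,0],[-0.052,0.69,0]], delta_rot=[[0,0,-0.013],[0,0,-0.026],[0,0,-0.04],[0,0,-0.053],[0,0,-0.066]], claw=[1,1,1,1,1])

```text
t: 4.73
eef_pos: [460.3, 358.5, 151.1]
tcp_rot: [3.141, -0.0, 1.975]
ft_force: [0.0, -1.5, -0.3]
opening: 0.376
grip_force: 29.9
```

Call:
arm_command(delta_pos=[[0,0,0],[0,0,0],[0,0,0],[0,0,0],[0,0,0]], delta_rot=[[0,0,0],[0,0,0],[0,0,0],[0,0,0],[0,0,0]], claw=[1,1,1,1,1])

```text
t: 5.15
eef_pos: [461.2, 354.5, 151.1]
tcp_rot: [-3.142, 0.0, 1.973]
ft_force: [-0.3, -0.5, -1.2]
opening: 0.379
grip_force: 29.9
```

```bash
python3 -c "
from h import *
wrist('w2')
print((w2pix(calibration('wrist'),[[461,356,5]])*1.25).round())"
```

```text
[461.2 354.5 151.1] [-180.    0.  113.] t 5.15 op 0.379 F [-0.3 -0.5 -1.2]
[[407. 232.]]
```

View pics/w2.png

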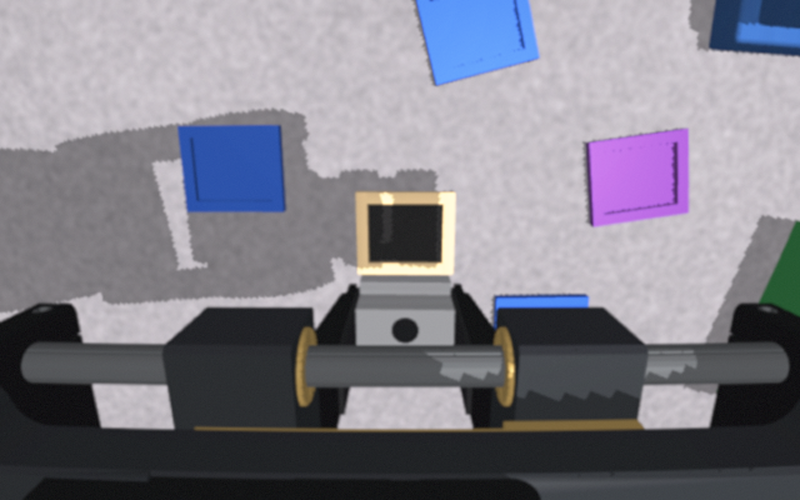

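The view shows the T-nut held level and the plywood tray square at (406,233), as predicted. Lowering.

Call:
arm_command(delta_pos=[[0,0.005,-0.1],[0,0.005,-0.24],[0,0.005,-0.36],[0,0.005,-0.46],[0,0.005,-0.52]], delta_rot=[[0,0,0],[0,0,0],[0,0,0],[0,0,0],[0,0,0]], claw=[1,1,1,1,1])

```text
t: 5.62
eef_pos: [460.4, 355.6, 18.5]
tcp_rot: [-3.139, 0.0, 1.973]
ft_force: [0.2, 0.0, -1.3]
opening: 0.373
grip_force: 29.9
```

Call:
arm_command(delta_pos=[[0,0,0],[0,0,0],[0,0,-0.01],[0,0,-0.02],[0,0,-0.03]], delta_rot=[[0,0,0],[0,0,0],[0,0,0],[0,0,0],[0,0,0]], claw=[1,1,1,1,1])

```text
t: 6.03
eef_pos: [461.4, 356.9, 14.4]
tcp_rot: [3.14, -0.0, 1.974]
ft_force: [-0.2, 0.1, -1.7]
opening: 0.377
grip_force: 29.9
```

Call:
arm_command(delta_pos=[[0,0,-0.004],[0,0,-0.008],[0,0,-0.012],[0,0,-0.012],[0,0,-0.012]], delta_rot=[[0,0,0],[0,0,0],[0,0,0],[0,0,0],[0,0,0]], claw=[1,1,1,1,1])

```text
t: 6.45
eef_pos: [460.9, 356.8, 10.4]
tcp_rot: [3.142, 0.0, 1.974]
ft_force: [-0.4, -0.5, -1.7]
opening: 0.375
grip_force: 29.9
```

Call:
arm_command(delta_pos=[[0,0,-0.002],[0,0,-0.002],[0,0,-0.002],[0,0,-0.002],[0,0,-0.002]], delta_rot=[[0,0,0],[0,0,0],[0,0,0],[0,0,0],[0,0,0]], claw=[1,1,1,1,1])

```text
t: 6.87
eef_pos: [460.9, 356.8, 9.9]
tcp_rot: [3.141, -0.0, 1.974]
ft_force: [0.5, -0.6, -0.1]
opening: 0.375
grip_force: 29.9
```

Call:
arm_command(delta_pos=[[0,0,-0.002],[0,0,-0.002],[0,0,-0.002],[0,0,-0.002],[0,0,-0.002]], delta_rot=[[0,0,0],[0,0,0],[0,0,0],[0,0,0],[0,0,0]], claw=[1,1,1,1,1])

```text
t: 7.28
eef_pos: [461.0, 356.8, 9.9]
tcp_rot: [3.141, -0.0, 1.974]
ft_force: [-1.2, -1.0, 5.5]
opening: 0.376
grip_force: 29.9
```

Contact: 5.5 N at z = 9.9. Release, rise and return over the stack.

Call:
arm_command(delta_pos=[[0,0,0],[0,0,0],[0,0,0],[0,0,0],[0,0,0]], delta_rot=[[0,0,0],[0,0,0],[0,0,0],[0,0,0],[0,0,0]], claw=[0.7,0.4,0.2,0,0])

```text
t: 7.7
eef_pos: [461.0, 356.7, 9.3]
tcp_rot: [3.142, 0.0, 1.974]
ft_force: [-0.3, 0.0, -0.4]
opening: 0.596
grip_force: 0.0
```

Call:
arm_command(delta_pos=[[0,0,0],[0,0,0],[0,0,0],[0,0,0],[0,0,0]], delta_rot=[[0,0,0],[0,0,0],[0,0,0],[0,0,0],[0,0,0]], claw=[0,0,0,0,0])

```text
t: 8.12
eef_pos: [460.9, 356.7, 9.4]
tcp_rot: [3.141, 0.0, 1.974]
ft_force: [-0.4, 0.0, -0.3]
opening: 0.951
grip_force: 0.0
```

Call:
arm_command(delta_pos=[[0,0,0.05],[0,0,0.2],[0,0,0.35],[0,0,0.5],[0,0,0.64]], delta_rot=[[0,0,0],[0,0,0],[0,0,0],[0,0,0],[0,0,0]], claw=[0,0,0,0,0])

```text
t: 8.53
eef_pos: [460.7, 356.6, 172.5]
tcp_rot: [3.141, -0.0, 1.974]
ft_force: [0.4, 0.3, 0.5]
opening: 0.997
grip_force: 0.0
```

Call:
arm_command(delta_pos=[[0.01,-0.12,0],[0.02,-0.26,0],[0.03,-0.4,0],[0.04,-0.55,0],[0.05,-0.69,0]], delta_rot=[[0,0,0.013],[0,0,0.026],[0,0,0.04],[0,0,0.053],[0,0,0.066]], claw=[0,0,0,0,0])

```text
t: 8.95
eef_pos: [473.0, 182.6, 170.5]
tcp_rot: [3.141, 0.0, 2.079]
ft_force: [1.0, -0.7, -0.1]
opening: 0.999
grip_force: 0.0
```

Call:
arm_command(delta_pos=[[0.01,-0.16,0],[0.02,-0.31,0],[0.03,-0.46,0],[0.04,-0.6,0],[0.05,-0.69,0]], delta_rot=[[0,0,0.013],[0,0,0.026],[0,0,0.04],[0,0,0.053],[0,0,0.066]], claw=[0,0,0,0,0])

```text
t: 9.37
eef_pos: [485.7, 9.0, 170.4]
tcp_rot: [3.141, 0.001, 2.181]
ft_force: [-0.0, 1.4, 0.5]
opening: 1.0
grip_force: 0.0
```

Call:
arm_command(delta_pos=[[0,0,0],[0,0,0],[0,0,0],[0,0,0],[0,0,0]], delta_rot=[[0,0,0],[0,0,0],[0,0,0],[0,0,0],[0,0,0]], claw=[0,0,0,0,0])

```text
t: 9.78
eef_pos: [485.8, 12.7, 169.6]
tcp_rot: [3.141, 0.0, 2.183]
ft_force: [0.2, 0.1, 1.0]
opening: 1.002
grip_force: 0.0
```

```bash
python3 -c "
from h import *
p=w2pix(calibration('wrist'),[[487,12,84]])[0];print(p)
x,y=int(p[0])-50,int(p[1])-40;print('org',x,y)
wrist('w3',(x,y,100,80),6)
im=cv2.imread('pics/w3.png')
tp=snap('top','top3');q=w2pix(calibration('top'),[[461,356,10]])[0].astype(int)
b=cv2.resize(tp[q[1]-20:q[1]+20,q[0]-20:q[0]+20,::-1],(200,200),interpolation=cv2.INTER_CUBIC)
b=cv2.copyMakeBorder(b,0,280,0,0,cv2.BORDER_CONSTANT); cv2.imwrite('pics/w3.png',np.hstack([im,b]))"
```

```text
[325.6679761  206.58704728]
org 275 166
[485.8  12.7 169.6] [180.    0.  125.1] t 9.7833 op 1.002 F [0.2 0.1 1. ]
```

View pics/w3.png

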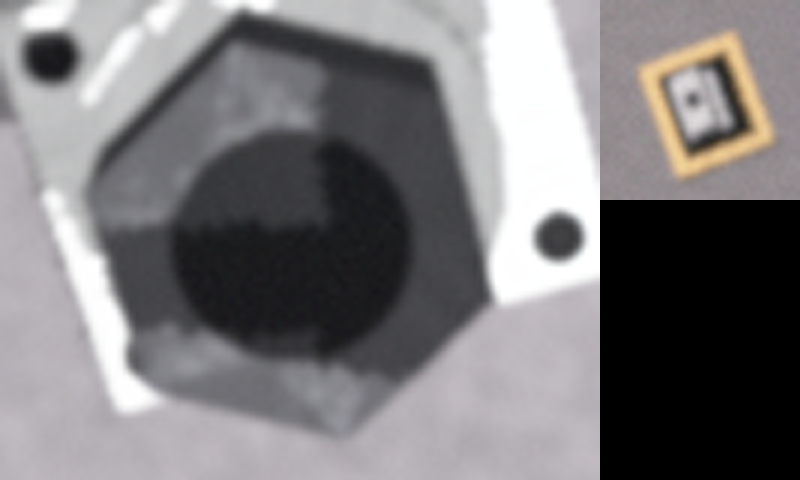

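The T-nut sits inside its recess (inset). The nut's top hexagon has corners at about (237,43), (435,82), (492,300), (345,435), (130,365) and (97,195), with the bore at (291,243).

```bash
python3 -c "
from h import *
meas('w3',[(237,43),(435,82),(492,300),(345,435),(130,365),(97,195)],84,[275,166],6)
meas('w3',[(291,243)],84,[275,166],6)"
```

```text
[[465.5, 28.0], [487.9, 37.9], [510.0, 19.6], [505.3, -5.5], [477.8, -13.4], [462.1, 2.5]] mean [484.8  11.5]
  len 24.5 ang 23.7
  len 28.7 ang -39.7
  len 25.5 ang -100.5
  len 28.6 ang -164.0
  len 22.4 ang 134.4
  len 25.7 ang 82.6
[[485.2, 11.2]] mean [485.2  11.2]
  len 0.0 ang 0.0
```

Call:
arm_command(delta_pos=[[-0.003,-0.006,-0.03],[-0.003,-0.006,-0.12],[-0.003,-0.006,-0.24],[-0.003,-0.006,-0.34],[-0.003,-0.006,-0.418]], delta_rot=[[0,0,0.06],[0,0,0.12],[0,0,0.159],[0,0,0.159],[0,0,0.159]], claw=[0,0,0,0,0])

```text
t: 10.3
eef_pos: [484.7, 10.8, 63.3]
tcp_rot: [-3.141, -0.001, 2.432]
ft_force: [0.6, -0.1, -0.6]
opening: 1.0
grip_force: 0.0
```

Call:
arm_command(delta_pos=[[0,0,0],[0,0,0],[0,0,0],[0,0,0],[0,0,0]], delta_rot=[[0,0,0],[0,0,0],[0,0,0],[0,0,0],[0,0,0]], claw=[0,0,0,0,0.3])

```text
t: 10.72
eef_pos: [485.7, 10.3, 66.1]
tcp_rot: [3.14, 0.002, 2.431]
ft_force: [0.2, 1.0, 0.9]
opening: 0.966
grip_force: 0.0
```

Call:
arm_command(delta_pos=[[0,0,0],[0,0,0],[0,0,0],[0,0,0],[0,0,0]], delta_rot=[[0,0,0],[0,0,0],[0,0,0],[0,0,0],[0,0,0]], claw=[1,1,1,1,1])

```text
t: 11.13
eef_pos: [485.2, 10.2, 65.0]
tcp_rot: [3.141, 0.0, 2.431]
ft_force: [0.5, -0.6, -0.1]
opening: 0.633
grip_force: 0.0
```

Call:
arm_command(delta_pos=[[0,0,0],[0,0,0],[0,0,0],[0,0,0],[0,0,0]], delta_rot=[[0,0,0],[0,0,0],[0,0,0],[0,0,0],[0,0,0]], claw=[1,1,1,1,1])

```text
t: 11.55
eef_pos: [485.3, 10.3, 64.9]
tcp_rot: [3.141, 0.0, 2.431]
ft_force: [1.7, 0.4, -0.1]
opening: 0.482
grip_force: 30.0
```

Call:
arm_command(delta_pos=[[0,0,0.02],[0,0,0.06],[0,0,0.12],[0,0,0.18],[0,0,0.24]], delta_rot=[[0,0,0],[0,0,0],[0,0,0],[0,0,0],[0,0,0]], claw=[1,1,1,1,1])

```text
t: 11.97
eef_pos: [484.7, 10.3, 125.6]
tcp_rot: [-3.141, -0.001, 2.431]
ft_force: [0.3, 0.2, -3.1]
opening: 0.479
grip_force: 30.0
```

Call:
arm_command(delta_pos=[[-0.005,-0.1,0],[-0.01,-0.23,0],[-0.02,-0.37,0],[-0.026,-0.51,0],[-0.032,-0.65,0]], delta_rot=[[0,0,-0.015],[0,0,-0.03],[0,0,-0.045],[0,0,-0.06],[0,0,-0.074]], claw=[1,1,1,1,1])

```text
t: 12.38
eef_pos: [476.5, -153.6, 125.1]
tcp_rot: [-3.141, -0.001, 2.314]
ft_force: [-0.1, -0.8, -2.9]
opening: 0.483
grip_force: 30.0
```

Call:
arm_command(delta_pos=[[-0.005,-0.15,0],[-0.01,-0.3,0],[-0.02,-0.44,0],[-0.026,-0.57,0],[-0.032,-0.648,0]], delta_rot=[[0,0,-0.015],[0,0,-0.03],[0,0,-0.045],[0,0,-0.06],[0,0,-0.074]], claw=[1,1,1,1,1])

```text
t: 12.8
eef_pos: [468.5, -317.3, 124.9]
tcp_rot: [-3.141, 0.0, 2.196]
ft_force: [-0.5, -1.0, -3.8]
opening: 0.48
grip_force: 30.0
```

Call:
arm_command(delta_pos=[[0,0,0],[0,0,0],[0,0,0],[0,0,0],[0,0,0]], delta_rot=[[0,0,0],[0,0,0],[0,0,0],[0,0,0],[0,0,0]], claw=[1,1,1,1,1])

```text
t: 13.22
eef_pos: [469.3, -313.2, 125.1]
tcp_rot: [3.142, -0.0, 2.2]
ft_force: [0.1, 0.5, -3.6]
opening: 0.48
grip_force: 30.0
```

```bash
python3 -c "
from h import *
wrist('w4')
print((w2pix(calibration('wrist'),[[469,-314,7]])*1.25).round())"
```

```text
[ 469.3 -313.2  125.1] [180.   -0.  126.1] t 13.2167 op 0.48 F [ 0.1  0.5 -3.6]
[[405. 244.]]
```

View pics/w4.png

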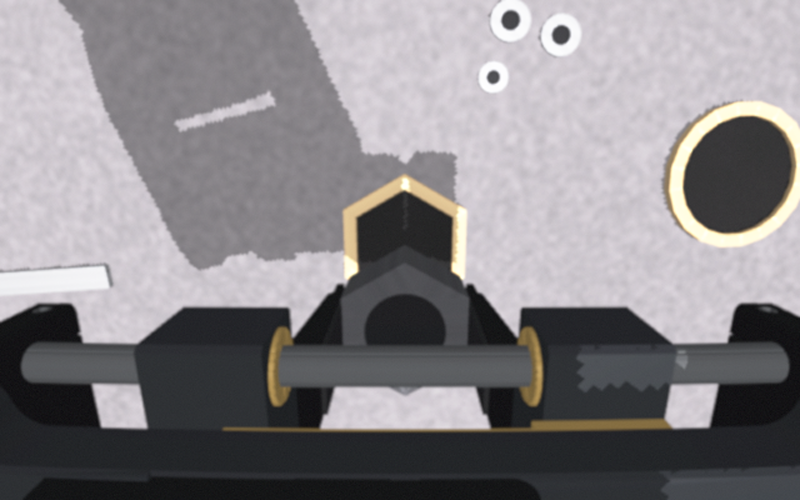

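The nut is aligned with the hexagon tray: its apex is at (405,178) and the nut's at (404,262). Lowering.

Call:
arm_command(delta_pos=[[0,-0.003,-0.1],[0,-0.003,-0.22],[0,-0.003,-0.33],[0,-0.003,-0.4],[0,-0.003,-0.44]], delta_rot=[[0,0,0],[0,0,0],[0,0,0],[0,0,0],[0,0,0]], claw=[1,1,1,1,1])

```text
t: 13.68
eef_pos: [468.7, -313.9, 12.9]
tcp_rot: [-3.141, -0.003, 2.2]
ft_force: [0.4, 0.4, -2.6]
opening: 0.484
grip_force: 30.0
```

Call:
arm_command(delta_pos=[[0,0,0],[0,0,-0.004],[0,0,-0.008],[0,0,-0.012],[0,0,-0.016]], delta_rot=[[0,0,0],[0,0,0],[0,0,0],[0,0,0],[0,0,0]], claw=[1,1,1,1,1])

```text
t: 14.1
eef_pos: [469.6, -315.3, 11.9]
tcp_rot: [3.141, 0.002, 2.199]
ft_force: [0.1, 0.5, -3.7]
opening: 0.479
grip_force: 30.0
```

Call:
arm_command(delta_pos=[[0,0,-0.002],[0,0,-0.003],[0,0,-0.004],[0,0,-0.004],[0,0,-0.004]], delta_rot=[[0,0,0],[0,0,0],[0,0,0],[0,0,0],[0,0,0]], claw=[1,1,1,1,1])

```text
t: 14.52
eef_pos: [469.2, -315.0, 10.0]
tcp_rot: [3.142, 0.0, 2.199]
ft_force: [0.8, 0.1, -3.0]
opening: 0.482
grip_force: 30.0
```

Call:
arm_command(delta_pos=[[0,0,-0.002],[0,0,-0.002],[0,0,-0.002],[0,0,-0.002],[0,0,-0.002]], delta_rot=[[0,0,0],[0,0,0],[0,0,0],[0,0,0],[0,0,0]], claw=[1,1,1,1,1])

```text
t: 14.93
eef_pos: [469.2, -315.1, 9.9]
tcp_rot: [3.141, 0.0, 2.199]
ft_force: [-1.6, 2.1, 5.4]
opening: 0.483
grip_force: 30.0
```

Call:
arm_command(delta_pos=[[0,0,-0.001],[0,0,-0.001],[0,0,-0.001],[0,0,-0.001],[0,0,-0.001]], delta_rot=[[0,0,0],[0,0,0],[0,0,0],[0,0,0],[0,0,0]], claw=[1,1,1,1,1])

```text
t: 15.35
eef_pos: [469.2, -315.0, 9.9]
tcp_rot: [3.141, 0.0, 2.199]
ft_force: [-2.1, 1.6, 9.2]
opening: 0.485
grip_force: 30.0
```

Call:
arm_command(delta_pos=[[0,0,0],[0,0,0],[0,0,0],[0,0,0],[0,0,0]], delta_rot=[[0,0,0],[0,0,0],[0,0,0],[0,0,0],[0,0,0]], claw=[0.6,0.4,0.2,0,0])

```text
t: 15.77
eef_pos: [469.3, -315.1, 9.1]
tcp_rot: [3.141, 0.0, 2.199]
ft_force: [-0.2, 0.9, -1.0]
opening: 0.71
grip_force: 0.0
```

Call:
arm_command(delta_pos=[[0,0,0],[0,0,0],[0,0,0],[0,0,0],[0,0,0]], delta_rot=[[0,0,0],[0,0,0],[0,0,0],[0,0,0],[0,0,0]], claw=[0,0,0,0,0])

```text
t: 16.18
eef_pos: [469.2, -315.0, 9.1]
tcp_rot: [3.142, -0.0, 2.199]
ft_force: [-0.2, -0.3, 0.1]
opening: 0.99
grip_force: 0.0
```

Call:
arm_command(delta_pos=[[0,0,0.05],[0,0,0.2],[0,0,0.35],[0,0,0.46],[0,0,0.54]], delta_rot=[[0,0,0],[0,0,0],[0,0,0],[0,0,0],[0,0,0]], claw=[0,0,0,0,0])

```text
t: 16.6
eef_pos: [469.6, -315.3, 147.0]
tcp_rot: [3.141, 0.003, 2.199]
ft_force: [-0.2, -0.9, -0.0]
opening: 0.998
grip_force: 0.0
```

Call:
arm_command(delta_pos=[[0.005,0.1,0],[0.01,0.23,0],[0.02,0.37,0],[0.026,0.51,0],[0.033,0.65,0]], delta_rot=[[0,0,0],[0,0,0],[0,0,0],[0,0,0],[0,0,0]], claw=[0,0,0,0,0])

```text
t: 17.02
eef_pos: [477.1, -151.1, 144.3]
tcp_rot: [3.141, 0.0, 2.198]
ft_force: [0.8, 0.2, -0.7]
opening: 1.001
grip_force: 0.0
```

Call:
arm_command(delta_pos=[[0.005,0.15,0],[0.01,0.3,0],[0.02,0.44,0],[0.026,0.57,0],[0.033,0.65,0]], delta_rot=[[0,0,0],[0,0,0],[0,0,0],[0,0,0],[0,0,0]], claw=[0,0,0,0,0])

```text
t: 17.43
eef_pos: [485.3, 12.7, 144.3]
tcp_rot: [3.141, -0.0, 2.2]
ft_force: [-0.5, -0.1, 0.2]
opening: 1.0
grip_force: 0.0
```

Call:
arm_command(delta_pos=[[0,0,0],[0,0,0],[0,0,0],[0,0,0],[0,0,0]], delta_rot=[[0,0,0],[0,0,0],[0,0,0],[0,0,0],[0,0,0]], claw=[0,0,0,0,0])

```text
t: 17.85
eef_pos: [485.7, 9.1, 144.1]
tcp_rot: [3.142, 0.0, 2.197]
ft_force: [0.5, -0.5, 0.0]
opening: 0.999
grip_force: 0.0
```

```bash
python3 -c "
from h import *
p=w2pix(calibration('wrist'),[[487,12,58]])[0];print(p)
x,y=int(p[0])-60,int(p[1])-50;print('org',x,y)
wrist('w5',(x,y,120,98),5)
im=cv2.imread('pics/w5.png')
tp=snap('top','top5');q=w2pix(calibration('top'),[[469,-314,10]])[0].astype(int)
b=cv2.resize(tp[q[1]-22:q[1]+22,q[0]-22:q[0]+22,::-1],(200,200),interpolation=cv2.INTER_CUBIC)
b=cv2.copyMakeBorder(b,0,290,0,0,cv2.BORDER_CONSTANT); cv2.imwrite('pics/w5.png',np.hstack([im,b]))"
```

```text
[328.63363514 202.72324583]
org 268 152
[485.7   9.1 144.1] [180.    0.  125.9] t 17.85 op 0.999 F [ 0.5 -0.5  0. ]
```

View pics/w5.png

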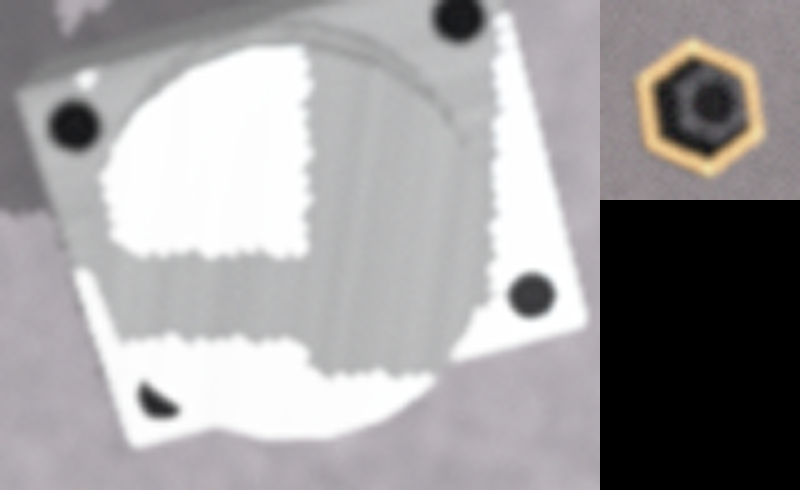

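The nut lies inside its hexagon recess (inset). The pulley top is visible; its edge passes through (103,180), (150,105), (275,45), (435,378) and (300,438).

```bash
python3 -c "
from h import *
from scipy.optimize import least_squares
c=np.load('pics/w5.npz')
W=pix2w(c,(np.array([(103,180),(150,105),(215,60),(275,45),(300,438),(435,378),(345,430),(220,430)],float)+.5)/5-.5+[268,152],58)
for f in (0,1):
  r=least_squares(lambda p:np.hypot(*(W-p[:2]).T)-(p[2] if f else 30),[487,12,30]);print(r.x.round(1),r.fun.round(1))
meas('w5',[(18,95),(500,5),(586,325),(135,448)],30,[268,152],5)
"
```

```text
[484.7  11.7  30. ] [-0.4 -0.2  0.2  0.4  0.  -0.2 -0.2  0.7]
[484.7  11.8  30. ] [-0.4 -0.2  0.2  0.3 -0.  -0.3 -0.2  0.6]
[[438.5, 0.7], [492.6, 57.7], [536.7, 23.9], [488.3, -38.1]] mean [489.  11.]
  len 78.6 ang 46.5
  len 55.6 ang -37.4
  len 78.6 ang -128.0
  len 63.1 ang 142.1
```

Call:
arm_command(delta_pos=[[-0.004,0.01,-0.05],[-0.004,0.01,-0.16],[-0.004,0.01,-0.28],[-0.004,0.01,-0.37],[-0.004,0.01,-0.42]], delta_rot=[[0,0,0],[0,0,0],[0,0,0],[0,0,0],[0,0,0]], claw=[0,0,0,0,0])

```text
t: 18.37
eef_pos: [483.8, 12.1, 37.0]
tcp_rot: [-3.14, -0.002, 2.198]
ft_force: [-0.2, -0.1, 0.1]
opening: 0.998
grip_force: 0.0
```

Call:
arm_command(delta_pos=[[0,0,-0.008],[0,0,-0.008],[0,0,-0.008],[0,0,-0.008],[0,0,-0.008]], delta_rot=[[0,0,0],[0,0,0],[0,0,0],[0,0,0],[0,0,0]], claw=[0,0,0,0,0.2])

```text
t: 18.78
eef_pos: [485.2, 12.4, 38.1]
tcp_rot: [3.14, 0.001, 2.199]
ft_force: [0.3, 0.7, 0.7]
opening: 0.971
grip_force: 0.0
```

Call:
arm_command(delta_pos=[[0,0,0],[0,0,0],[0,0,0],[0,0,0],[0,0,0]], delta_rot=[[0,0,0],[0,0,0],[0,0,0],[0,0,0],[0,0,0]], claw=[1,1,1,1,1])

```text
t: 19.2
eef_pos: [484.7, 12.5, 37.2]
tcp_rot: [3.141, 0.0, 2.199]
ft_force: [0.5, 0.5, -0.3]
opening: 0.635
grip_force: 0.1
```

Call:
arm_command(delta_pos=[[0,0,0],[0,0,0],[0,0,0],[0,0,0],[0,0,0]], delta_rot=[[0,0,0],[0,0,0],[0,0,0],[0,0,0],[0,0,0]], claw=[1,1,1,1,1])

```text
t: 19.62
eef_pos: [484.7, 12.5, 37.2]
tcp_rot: [3.141, 0.0, 2.199]
ft_force: [0.4, 0.8, 2.6]
opening: 0.626
grip_force: 30.0
```

Call:
arm_command(delta_pos=[[0,0,0.02],[0,0,0.06],[0,0,0.12],[0,0,0.2],[0,0,0.28]], delta_rot=[[0,0,0],[0,0,0],[0,0,0],[0,0,0],[0,0,0]], claw=[1,1,1,1,1])

```text
t: 20.03
eef_pos: [484.3, 12.5, 108.4]
tcp_rot: [-3.141, -0.001, 2.199]
ft_force: [0.1, -0.6, -1.1]
opening: 0.623
grip_force: 30.0
```

Call:
arm_command(delta_pos=[[0.03,-0.036,0],[0.08,-0.095,0],[0.14,-0.165,0],[0.2,-0.236,0],[0.27,-0.319,0]], delta_rot=[[0,0,0],[0,0,0],[0,0,0],[0,0,0],[0,0,0]], claw=[1,1,1,1,1])

```text
t: 20.45
eef_pos: [552.6, -68.3, 107.0]
tcp_rot: [-3.141, -0.0, 2.199]
ft_force: [0.9, -0.5, -1.7]
opening: 0.623
grip_force: 30.0
```

Call:
arm_command(delta_pos=[[0.07,-0.083,0],[0.13,-0.154,0],[0.19,-0.225,0],[0.24,-0.284,0],[0.27,-0.319,0]], delta_rot=[[0,0,0],[0,0,0],[0,0,0],[0,0,0],[0,0,0]], claw=[1,1,1,1,1])

```text
t: 20.87
eef_pos: [620.7, -149.2, 106.5]
tcp_rot: [3.142, 0.0, 2.198]
ft_force: [-0.4, 0.1, -2.5]
opening: 0.625
grip_force: 30.0
```

Call:
arm_command(delta_pos=[[0,0,0],[0,0,0],[0,0,0],[0,0,0],[0,0,0]], delta_rot=[[0,0,0],[0,0,0],[0,0,0],[0,0,0],[0,0,0]], claw=[1,1,1,1,1])

```text
t: 21.28
eef_pos: [619.3, -146.3, 107.3]
tcp_rot: [3.142, -0.0, 2.2]
ft_force: [0.2, 0.5, -2.7]
opening: 0.623
grip_force: 30.0
```

```bash
python3 -c "
from h import *
wrist('w6')
print((w2pix(calibration('wrist'),[[619.7,-147,7]])*1.25).round())"
```

```text
[ 619.3 -146.3  107.3] [180.  -0. 126.] t 21.2833 op 0.623 F [ 0.2  0.5 -2.7]
[[406. 251.]]
```

View pics/w6.png

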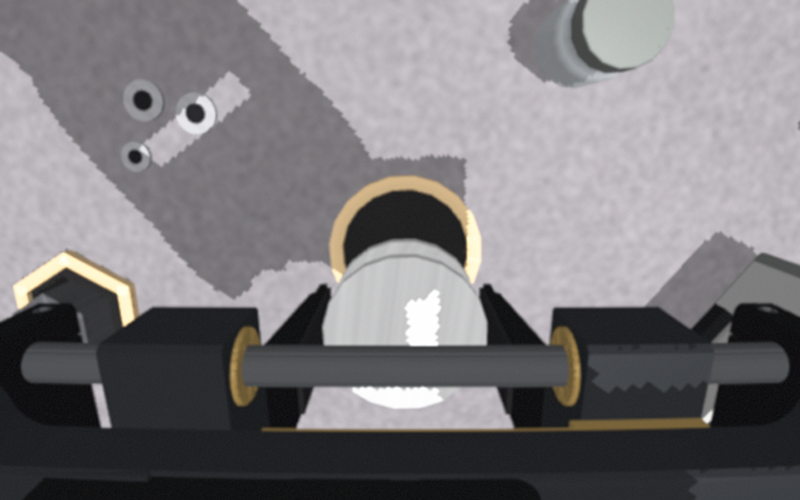

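The pulley is held level over the round tray, whose rim is centred at about (405,250). The jar stands clear at (627,20). Lowering.

Call:
arm_command(delta_pos=[[0.001,-0.003,-0.08],[0.001,-0.003,-0.18],[0.001,-0.003,-0.27],[0.001,-0.003,-0.33],[0.001,-0.003,-0.365]], delta_rot=[[0,0,0],[0,0,0],[0,0,0],[0,0,0],[0,0,0]], claw=[1,1,1,1,1])

```text
t: 21.75
eef_pos: [619.1, -147.2, 14.1]
tcp_rot: [-3.14, -0.002, 2.199]
ft_force: [1.1, -0.9, -1.3]
opening: 0.628
grip_force: 30.0
```

Call:
arm_command(delta_pos=[[0,0,0],[0,0,-0.004],[0,0,-0.008],[0,0,-0.012],[0,0,-0.016]], delta_rot=[[0,0,0],[0,0,0],[0,0,0],[0,0,0],[0,0,0]], claw=[1,1,1,1,1])

```text
t: 22.17
eef_pos: [620.3, -147.9, 12.8]
tcp_rot: [3.141, 0.001, 2.199]
ft_force: [-0.5, -0.0, -2.7]
opening: 0.626
grip_force: 30.0
```

Call:
arm_command(delta_pos=[[0,0,0],[0,0,-0.002],[0,0,-0.004],[0,0,-0.004],[0,0,-0.004]], delta_rot=[[0,0,0],[0,0,0],[0,0,0],[0,0,0],[0,0,0]], claw=[1,1,1,1,1])

```text
t: 22.58
eef_pos: [619.9, -147.8, 10.9]
tcp_rot: [3.142, -0.0, 2.199]
ft_force: [-0.8, 0.1, -2.2]
opening: 0.622
grip_force: 30.0
```

Call:
arm_command(delta_pos=[[0,0,-0.003],[0,0,-0.003],[0,0,-0.003],[0,0,-0.003],[0,0,-0.003]], delta_rot=[[0,0,0],[0,0,0],[0,0,0],[0,0,0],[0,0,0]], claw=[1,1,1,1,1])

```text
t: 23.0
eef_pos: [620.0, -147.8, 10.3]
tcp_rot: [3.141, 0.0, 2.199]
ft_force: [-0.3, -0.8, 1.2]
opening: 0.625
grip_force: 30.0
```

Call:
arm_command(delta_pos=[[0,0,-0.001],[0,0,-0.001],[0,0,-0.001],[0,0,-0.001],[0,0,-0.001]], delta_rot=[[0,0,0],[0,0,0],[0,0,0],[0,0,0],[0,0,0]], claw=[1,1,1,1,1])

```text
t: 23.42
eef_pos: [620.0, -147.8, 10.2]
tcp_rot: [3.141, 0.0, 2.199]
ft_force: [-1.1, -0.0, 5.8]
opening: 0.626
grip_force: 30.0
```

Call:
arm_command(delta_pos=[[0,0,0],[0,0,0],[0,0,0],[0,0,0],[0,0,0]], delta_rot=[[0,0,0],[0,0,0],[0,0,0],[0,0,0],[0,0,0]], claw=[0.5,0.3,0.1,0,0])

```text
t: 23.83
eef_pos: [619.9, -147.7, 9.7]
tcp_rot: [-3.142, -0.0, 2.199]
ft_force: [-0.5, -0.5, 0.5]
opening: 0.854
grip_force: 0.0
```

Call:
arm_command(delta_pos=[[0,0,0],[0,0,0],[0,0,0],[0,0,0],[0,0,0]], delta_rot=[[0,0,0],[0,0,0],[0,0,0],[0,0,0],[0,0,0]], claw=[0,0,0,0,0])

```text
t: 24.25
eef_pos: [619.9, -147.8, 9.9]
tcp_rot: [3.141, -0.0, 2.199]
ft_force: [0.5, -0.5, -0.1]
opening: 0.995
grip_force: 0.0
```

Call:
arm_command(delta_pos=[[0,0,0.05],[0,0,0.2],[0,0,0.35],[0,0,0.46],[0,0,0.52]], delta_rot=[[0,0,0],[0,0,0],[0,0,0],[0,0,0],[0,0,0]], claw=[0,0,0,0,0])

```text
t: 24.67
eef_pos: [620.9, -148.0, 144.8]
tcp_rot: [3.139, 0.004, 2.199]
ft_force: [0.5, -1.4, -0.3]
opening: 0.998
grip_force: 0.0
```

Call:
arm_command(delta_pos=[[-0.03,0.036,0],[-0.08,0.095,0],[-0.14,0.165,0],[-0.2,0.236,0],[-0.266,0.32,0]], delta_rot=[[0,0,-0.07],[0,0,-0.14],[0,0,-0.21],[0,0,-0.28],[0,0,-0.35]], claw=[0,0,0,0,0])

```text
t: 25.08
eef_pos: [552.8, -67.4, 140.9]
tcp_rot: [3.141, 0.0, 1.643]
ft_force: [1.3, -0.1, 0.2]
opening: 0.998
grip_force: 0.0
```

Call:
arm_command(delta_pos=[[-0.07,0.083,0],[-0.13,0.154,0],[-0.19,0.225,0],[-0.24,0.284,0],[-0.266,0.32,0]], delta_rot=[[0,0,-0.07],[0,0,-0.14],[0,0,-0.21],[0,0,-0.28],[0,0,-0.35]], claw=[0,0,0,0,0])

```text
t: 25.5
eef_pos: [485.4, 13.5, 140.9]
tcp_rot: [3.141, -0.0, 1.095]
ft_force: [-0.2, -0.2, -0.1]
opening: 1.0
grip_force: 0.0
```

Call:
arm_command(delta_pos=[[0,0,0],[0,0,0],[0,0,0],[0,0,0],[0,0,0]], delta_rot=[[0,0,-0.06],[0,0,-0.11],[0,0,-0.128],[0,0,-0.128],[0,0,-0.128]], claw=[0,0,0,0,0])

```text
t: 25.92
eef_pos: [487.0, 12.2, 140.6]
tcp_rot: [3.141, -0.0, 0.899]
ft_force: [-0.0, 0.4, 1.1]
opening: 0.998
grip_force: 0.0
```

```bash
python3 -c "
from h import *
p=w2pix(calibration('wrist'),[[487,12,30]])[0];print(p)
x,y=int(p[0])-60,int(p[1])-50;print('org',x,y)
wrist('w7',(x,y,120,98),5)
im=cv2.imread('pics/w7.png')
tp=snap('top','top7');q=w2pix(calibration('top'),[[620,-147,10]])[0].astype(int)
b=cv2.resize(tp[q[1]-24:q[1]+24,q[0]-24:q[0]+24,::-1],(200,200),interpolation=cv2.INTER_CUBIC)
b=cv2.copyMakeBorder(b,0,290,0,0,cv2.BORDER_CONSTANT); cv2.imwrite('pics/w7.png',np.hstack([im,b]))"
```

```text
[325.33853673 195.1474508 ]
org 265 145
[487.   12.2 140.6] [180.   -0.   51.5] t 25.9167 op 0.998 F [-0.   0.4  1.1]
```

View pics/w7.png

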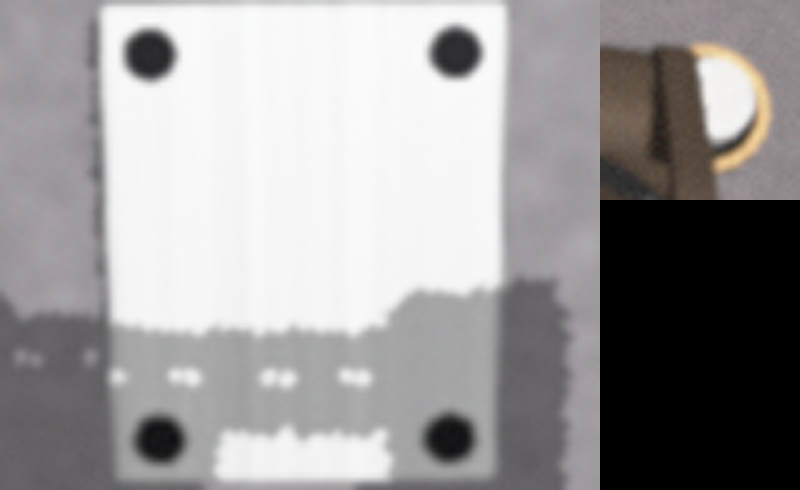

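The pulley is in the round tray (inset, partly hidden by the arm). The block is square to the gripper, with holes at (150,54), (456,52), (448,438) and (160,440).

```bash
python3 -c "
from h import *
meas('w7',[(150,54),(456,52),(448,438),(160,440)],30,[265,145],5)
meas('w7',[(102,5),(506,5),(495,480),(117,480)],30,[265,145],5)"
```

```text
[[488.1, 52.3], [526.0, 22.6], [486.1, -27.8], [448.4, 1.7]] mean [487.1  12.2]
  len 48.2 ang -38.1
  len 64.3 ang -128.4
  len 47.9 ang 141.9
  len 64.3 ang 51.9
[[487.1, 62.9], [536.6, 23.6], [487.7, -38.6], [438.2, 0.7]] mean [487.4  12.2]
  len 63.2 ang -38.5
  len 79.1 ang -128.1
  len 63.3 ang 141.5
  len 79.1 ang 51.8
```

Call:
arm_command(delta_pos=[[0,0,-0.1],[0,0,-0.24],[0,0,-0.36],[0,0,-0.45],[0,0,-0.51]], delta_rot=[[0,0,0.002],[0,0,0.002],[0,0,0.002],[0,0,0.002],[0,0,0.002]], claw=[0,0,0,0,0])

```text
t: 26.43
eef_pos: [486.2, 12.2, 10.4]
tcp_rot: [-3.14, 0.001, 0.902]
ft_force: [-0.1, 0.7, 0.3]
opening: 0.999
grip_force: 0.0
```

Call:
arm_command(delta_pos=[[0,0,0],[0,0,-0.012],[0,0,-0.022],[0,0,-0.022],[0,0,-0.022]], delta_rot=[[0,0,0],[0,0,0],[0,0,0],[0,0,0],[0,0,0]], claw=[0,0,0,0,0])

```text
t: 26.85
eef_pos: [487.3, 12.2, 7.7]
tcp_rot: [3.14, -0.001, 0.902]
ft_force: [0.1, 0.0, 0.3]
opening: 1.001
grip_force: 0.0
```

Call:
arm_command(delta_pos=[[0,0,0],[0,0,0],[0,0,0],[0,0,0],[0,0,0]], delta_rot=[[0,0,0],[0,0,0],[0,0,0],[0,0,0],[0,0,0]], claw=[0.3,1,1,1,1])

```text
t: 27.27
eef_pos: [487.0, 12.2, 7.0]
tcp_rot: [3.141, -0.0, 0.901]
ft_force: [1.2, 0.1, -0.5]
opening: 0.708
grip_force: 0.0
```

Call:
arm_command(delta_pos=[[0,0,0],[0,0,0],[0,0,0],[0,0,0],[0,0,0]], delta_rot=[[0,0,0],[0,0,0],[0,0,0],[0,0,0],[0,0,0]], claw=[1,1,1,1,1])

```text
t: 27.68
eef_pos: [487.1, 12.2, 7.0]
tcp_rot: [3.141, -0.0, 0.901]
ft_force: [0.9, -1.2, 3.3]
opening: 0.671
grip_force: 30.0
```

Call:
arm_command(delta_pos=[[0,0,0.02],[0,0,0.07],[0,0,0.14],[0,0,0.23],[0,0,0.32]], delta_rot=[[0,0,0],[0,0,0],[0,0,0],[0,0,0],[0,0,0]], claw=[1,1,1,1,1])

```text
t: 28.1
eef_pos: [486.0, 12.4, 87.4]
tcp_rot: [-3.14, 0.001, 0.901]
ft_force: [1.3, -0.2, -3.5]
opening: 0.663
grip_force: 30.0
```

Call:
arm_command(delta_pos=[[0.03,0.033,0],[0.08,0.089,0],[0.13,0.145,0],[0.19,0.211,0],[0.246,0.274,0]], delta_rot=[[0,0,-0.03],[0,0,-0.06],[0,0,-0.1],[0,0,-0.135],[0,0,-0.17]], claw=[1,1,1,1,1])

```text
t: 28.52
eef_pos: [548.4, 81.5, 86.9]
tcp_rot: [-3.141, 0.001, 0.631]
ft_force: [-0.4, 0.4, -3.7]
opening: 0.672
grip_force: 30.0
```

Call:
arm_command(delta_pos=[[0.06,0.067,0],[0.12,0.134,0],[0.17,0.189,0],[0.22,0.245,0],[0.246,0.273,0]], delta_rot=[[0,0,-0.035],[0,0,-0.07],[0,0,-0.105],[0,0,-0.14],[0,0,-0.169]], claw=[1,1,1,1,1])

```text
t: 28.93
eef_pos: [610.4, 150.5, 86.5]
tcp_rot: [-3.141, 0.001, 0.367]
ft_force: [-0.4, 0.1, -2.5]
opening: 0.675
grip_force: 30.0
```

Call:
arm_command(delta_pos=[[0,0,0],[0,0,0],[0,0,0],[0,0,0],[0,0,0]], delta_rot=[[0,0,0],[0,0,0],[0,0,0],[0,0,0],[0,0,0]], claw=[1,1,1,1,1])

```text
t: 29.35
eef_pos: [609.5, 148.4, 87.0]
tcp_rot: [3.142, 0.0, 0.369]
ft_force: [0.7, 0.0, -3.8]
opening: 0.672
grip_force: 30.0
```

```bash
python3 -c "
from h import *
wrist('w8')
print((w2pix(calibration('wrist'),[[610.2,149,7]])*1.25).round())"
```

```text
[609.5 148.4  87. ] [180.    0.   21.1] t 29.35 op 0.672 F [ 0.7  0.  -3.8]
[[405. 254.]]
```

View pics/w8.png

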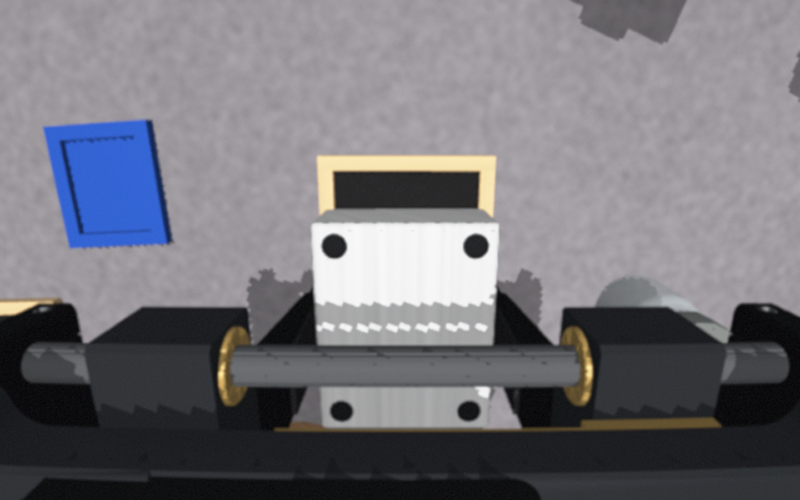

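The block is square over its tray, whose edge is at (317–497,155), and the jar stands clear at (655,300). Lowering.

Call:
arm_command(delta_pos=[[0.002,0.002,-0.08],[0.002,0.002,-0.16],[0.002,0.002,-0.22],[0.002,0.002,-0.26],[0.002,0.002,-0.284]], delta_rot=[[0,0,0],[0,0,0],[0,0,0],[0,0,0],[0,0,0]], claw=[1,1,1,1,1])

```text
t: 29.82
eef_pos: [610.0, 149.2, 14.8]
tcp_rot: [-3.141, 0.001, 0.369]
ft_force: [1.0, 1.0, -3.0]
opening: 0.67
grip_force: 30.0
```

Call:
arm_command(delta_pos=[[0,0,0],[0,0,-0.004],[0,0,-0.008],[0,0,-0.012],[0,0,-0.016]], delta_rot=[[0,0,0],[0,0,0],[0,0,0],[0,0,0],[0,0,0]], claw=[1,1,1,1,1])

```text
t: 30.23
eef_pos: [610.7, 149.5, 12.5]
tcp_rot: [3.141, -0.001, 0.369]
ft_force: [0.1, 0.2, -2.7]
opening: 0.672
grip_force: 30.0
```

Call:
arm_command(delta_pos=[[0,0,0],[0,0,-0.002],[0,0,-0.004],[0,0,-0.006],[0,0,-0.006]], delta_rot=[[0,0,0],[0,0,0],[0,0,0],[0,0,0],[0,0,0]], claw=[1,1,1,1,1])

```text
t: 30.65
eef_pos: [610.4, 149.5, 10.3]
tcp_rot: [3.142, 0.0, 0.369]
ft_force: [-0.5, -0.4, -3.1]
opening: 0.674
grip_force: 30.0
```

Call:
arm_command(delta_pos=[[0,0,-0.002],[0,0,-0.003],[0,0,-0.003],[0,0,-0.003],[0,0,-0.003]], delta_rot=[[0,0,0],[0,0,0],[0,0,0],[0,0,0],[0,0,0]], claw=[1,1,1,1,1])

```text
t: 31.07
eef_pos: [610.5, 149.5, 10.0]
tcp_rot: [3.141, -0.0, 0.369]
ft_force: [-2.8, -0.1, 5.1]
opening: 0.673
grip_force: 30.0
```

Call:
arm_command(delta_pos=[[0,0,0],[0,0,0],[0,0,0],[0,0,0],[0,0,0]], delta_rot=[[0,0,0],[0,0,0],[0,0,0],[0,0,0],[0,0,0]], claw=[1,1,1,1,1])

```text
t: 31.48
eef_pos: [610.5, 149.5, 10.0]
tcp_rot: [3.141, -0.0, 0.369]
ft_force: [-3.0, -1.2, 6.6]
opening: 0.672
grip_force: 30.0
```

Call:
arm_command(delta_pos=[[0,0,0],[0,0,0],[0,0,0],[0,0,0],[0,0,0]], delta_rot=[[0,0,0],[0,0,0],[0,0,0],[0,0,0],[0,0,0]], claw=[0.5,0.3,0.1,0,0])

```text
t: 31.9
eef_pos: [610.5, 149.5, 9.5]
tcp_rot: [3.141, -0.0, 0.369]
ft_force: [-0.7, -0.4, 0.7]
opening: 0.855
grip_force: 0.0
```

Call:
arm_command(delta_pos=[[0,0,0],[0,0,0],[0,0,0],[0,0,0],[0,0,0]], delta_rot=[[0,0,0],[0,0,0],[0,0,0],[0,0,0],[0,0,0]], claw=[0,0,0,0,0])

```text
t: 32.32
eef_pos: [610.4, 149.5, 9.7]
tcp_rot: [3.141, 0.0, 0.369]
ft_force: [0.6, 1.1, 0.2]
opening: 1.0
grip_force: 0.0
```

Call:
arm_command(delta_pos=[[0,0,0.05],[0,0,0.2],[0,0,0.35],[0,0,0.5],[0,0,0.62]], delta_rot=[[0,0,0],[0,0,0],[0,0,0],[0,0,0],[0,0,0]], claw=[0,0,0,0,0])

```text
t: 32.73
eef_pos: [610.7, 149.6, 168.6]
tcp_rot: [3.141, -0.002, 0.369]
ft_force: [1.1, -0.7, -0.9]
opening: 0.998
grip_force: 0.0
```

Call:
arm_command(delta_pos=[[-0.08,0.1,0],[-0.16,0.2,0],[-0.25,0.32,0],[-0.34,0.43,0],[-0.43,0.54,0]], delta_rot=[[0,0,0],[0,0,0],[0,0,0],[0,0,0],[0,0,0]], claw=[0,0,0,0,0])

```text
t: 33.15
eef_pos: [501.7, 285.5, 165.8]
tcp_rot: [3.142, -0.001, 0.368]
ft_force: [0.5, 0.4, 0.4]
opening: 1.003
grip_force: 0.0
```

Call:
arm_command(delta_pos=[[-0.08,0.1,0],[-0.16,0.2,0],[-0.25,0.32,0],[-0.34,0.43,0],[-0.43,0.54,0]], delta_rot=[[0,0,0.05],[0,0,0.1],[0,0,0.15],[0,0,0.2],[0,0,0.25]], claw=[0,0,0,0,0])

```text
t: 33.57
eef_pos: [394.1, 420.7, 165.8]
tcp_rot: [3.141, -0.001, 0.765]
ft_force: [0.2, 0.6, -0.4]
opening: 1.001
grip_force: 0.0
```

Call:
arm_command(delta_pos=[[-0.05,0.13,0],[-0.1,0.26,0],[-0.15,0.38,0],[-0.2,0.5,0],[-0.22,0.58,0]], delta_rot=[[0,0,0.05],[0,0,0.1],[0,0,0.15],[0,0,0.2],[0,0,0.25]], claw=[0,0,0,0,0])

```text
t: 33.98
eef_pos: [338.5, 566.9, 165.8]
tcp_rot: [-3.142, -0.001, 1.16]
ft_force: [0.1, 0.3, 0.1]
opening: 0.999
grip_force: 0.0
```

```bash
python3 -c "
from h import *
tp=snap('top','top9');sc=snap('scene','scene9')
a=cv2.resize(tp[125:235,195:475,::-1],(800,314),interpolation=cv2.INTER_CUBIC)
b=cv2.resize(sc[140:340,190:430,::-1],(336,280),interpolation=cv2.INTER_CUBIC)
old=cv2.imread('pics/top0_raw.png')[125:235,195:475]; b2=cv2.resize(old,(464,182),interpolation=cv2.INTER_CUBIC)
b2=cv2.copyMakeBorder(b2,0,98,0,0,cv2.BORDER_CONSTANT)
cv2.imwrite('pics/fin.png',np.vstack([a,np.hstack([b,b2])])); s=state();print(s['t'],s['eef_pos'],s['ft_force'].round(1))"
```

```text
34.0833 [338.95632843 566.89479969 165.27549718] [ 1.1 -0.9 -0.2]
```

View pics/fin.png

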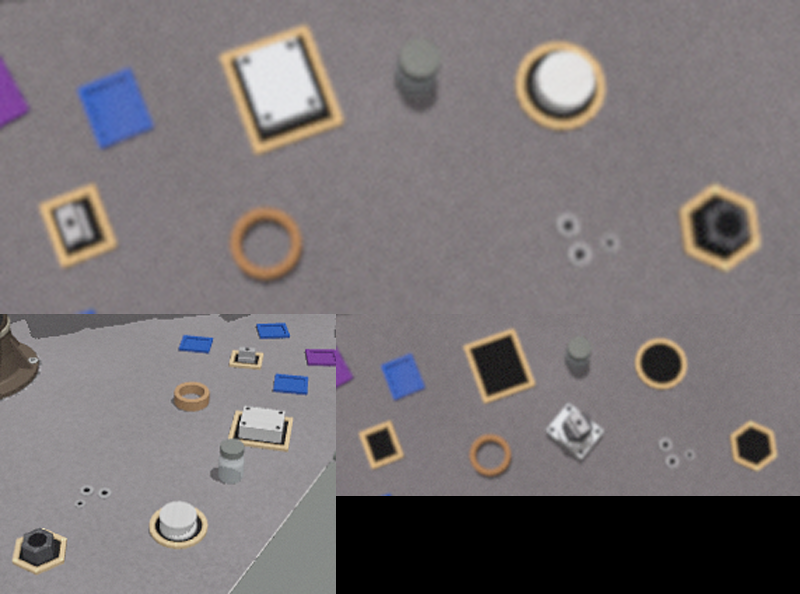

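All four parts lie flat inside their own recesses: T-nut (77,225), block (280,85), pulley (562,83) and nut (722,226). The jar (418,70) and tape (266,243) haven't moved. Handing in.

```bash
python3 -c "
from cell import *
print(job_done())"
```

```text
the job is handed in; nothing more can be done
None
```

All four parts went top-down into their matching plywood trays, set down flat and the same way up; the jar and tape were left standing where they were, and the job was handed in at about 34 s.

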